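Hold the bag clip open over the recipe card

TASK

I want to clip the second recipe card onto the one in the stand. Squeeze the wider of the two steel bag clips on the rim of the white bin open, take it off the rim, and bring it down over the middle of the top edge of the standing card, so that the edge is well between the gaping jaws and the clip touches neither side of the card. Finish while holding it there, still squeezed wide open, so that I can slip the other card in; do not bite or push the card, and leave the small clip, the bin, the card stand and the salt jar where they are.

Things in the scene. Friction and masses are not known exactly. Their poses are not given: they have to be found in the camera images.
- wide_clip_grip (a point): Wider steel bag clip (64 mm along the rim, 60 g), parked upright on the bin's front rim: jaws down, biting the 3 mm wall, two finger tabs spread up in a V. Point midway between the tabs. x: across the wall, the pinching line; y: along jaws and rim; z up. Tabs 30 mm wide, 2.5 mm thick, tops 12 mm above the point, 48 mm apart over their outsides; nothing else there above the hinge pin
- wide_clip_pin (a point): hinge pin of the wide clip, along y, 26 mm below the tabs' point. Pinching the tabs together spreads the jaws, as with a clothes peg. Fully pinched, the tabs stand parallel, 15 mm over their outsides, up to 44 mm above the pin; the pin sinks some 6 mm in the grip meanwhile. Lips end 32 mm below the pin (29 mm when open), the rim's top is 22 mm below it. A card can enter up to some 20 mm between the open jaws
- wide_clip_spring (a joint): opening of the wide clip, rad: 0 as it bites a 3 mm sheet, 0.80 fully open at its stop, where the lips gape about 28 mm. The spring always closes it: the tabs take about 5 N to begin to open and 10 N fully; squeeze with some 20 N
- wide_clip_lip_a (a point): middle of the lower inner edge of one jaw lip of the wide clip (its -x jaw)
- wide_clip_lip_b (a point): middle of the lower inner edge of the other jaw lip (its +x jaw)
- small_clip_grip (a point): the smaller clip, 36 mm wide, 49 mm tall, parked on the same rim about 95 to 115 mm away from the wide one; not to be used
- bin_rim (a point): white open pantry bin 150 x 240 x 110 mm high, walls 3 mm, with packets in it (all below the rim), about 1 kg, standing loose. Point in the middle of the top edge of its front wall (the wall nearest the robot); x points across that wall into the bin, y along the wall
- card_edge (a point): stiff upright recipe card, 127 mm wide and 3 mm thick, in a dark wooden slotted block 65 x 150 x 26 mm (loose, 0.6 kg). Point in the middle of the card's top edge, 150 mm above the counter; x is across the card, y along its top edge, z up
- salt_jar_center (a point): glass salt jar with steel cap, 44 mm across, 65 mm high, between the bin and the stand; point at its centre
There are look-alikes about, which are no part of the job. Leave any orange look-alike of the part that bears card_edge alone.

How it is judged (in metres and radians):
On the way:
1. the wide clip is squeezed open and lifted clear of the bin's rim (value of joint wide_clip_spring above 0.4 rad and contact force between the fingers and wide_clip above 3 N and height (world z) of each of wide_clip_lip_a, wide_clip_lip_b above 0.12 m and contact force between wide_clip and bin below 0.2 N and contact force between wide_clip and card_stand below 0.2 N), for 0.2 s.
At the end, for the whole second after the job is handed in: clip held still, over 0.5 rad open; a lip each side of the card, 3 mm or more off its mid-plane, 6 mm or more below its top edge, within 20 mm of the edge's middle; clip and fingers touch neither card nor stand, which stays upright and within 15 mm of its start (value of joint wide_clip_spring above 0.5 rad and contact force between the fingers and wide_clip above 3 N and z of each of wide_clip_lip_a, wide_clip_lip_b in the frame of card_edge below -0.006 m and y of wide_clip_lip_a in the frame of card_edge between -0.02 and 0.02 m and y of wide_clip_lip_b in the frame of card_edge between -0.02 and 0.02 m and ((x of wide_clip_lip_a in the frame of card_edge below -0.003 m and x of wide_clip_lip_b in the frame of card_edge above 0.003 m) or (x of wide_clip_lip_b in the frame of card_edge below -0.003 m and x of wide_clip_lip_a in the frame of card_edge above 0.003 m)) and contact force between each of wide_clip, the fingers and card_stand below 0.2 N and linear speed of wide_clip below 0.02 m/s and distance of card_edge from where it was at the start of the episode below 0.015 m and angle between card_edge's own z axis and vertical below 0.05 rad); the arm keeps its last pose, push and grip.
It fails at once if the clip bites or pushes the card (more than 4 N) (contact force between wide_clip and card_stand above 4 N).
It fails at once if the card or its stand is shifted (distance of card_edge from where it was at the start of the episode above 0.03 m).
It fails at once if the bin is shifted (distance of bin_rim from where it was at the start of the episode above 0.03 m).
It fails at once if the small clip is disturbed (distance of small_clip_grip from where it was at the start of the episode above 0.03 m).
It fails at once if the salt jar is knocked (distance of salt_jar_center from where it was at the start of the episode above 0.03 m).
It also fails if it takes over 42 s, if anything falls off the work surface, if the arm or the gripper's body presses on something with over 40 N, if the wrist force passes 120 N, or if a joint passes its speed limit or range.

ROBOT

A 7-joint arm with a two-finger parallel gripper is mounted at the origin on the work surface. World frame = base frame: x ahead of the robot, y to its left, z up, the work surface at z = 0. Lengths are in mm, angles in rad, forces in N, time in s.
With the tool pointing down it reaches from about 425 to 1025 mm from the base axis. Payload 9.4 kg.
Tool frame: the origin (TCP) lies at the very end of the fingers, on their centre line; the grasp point (between the pads) lies 19 mm behind it (env.hold_point_z is the distance from the TCP to the grasp point, in mm); z points along the fingers, y is the line along which they close (so a half turn about z gives the same grasp; the last joint's range is limited). The gripper opens to 93 mm and grips with 3 to 60 N. Pads are 15 mm wide; open, the fingers measure 128 mm over their backs; the gripper's body (75 mm by 188 mm) begins 65 mm behind the grasp point.
Start: joints at [1.169, 0.599, -0.003, 1.599, 0.002, 0.943, -0.08], TCP at [231.351, -687.096, 218.618] pointing down, gripper open.
Joint ranges: [-2.57, 2.57], [-0.35, 1.97], [-1.29, 1.29], [0.11, 2.56], [-1.05, 4.19], [0.11, 1.86], [-2.63, 2.63]. Speed limits (rad/s): [2.22, 2.22, 3.01, 3.01, 3.14, 3.14, 3.14].

INTERFACE

Orientations are given as a rotation vector (axis times angle).
In Python, from rig import env gives the robot as it stands. Calls block until the motion is done:
- env.movep(position, orientation): joint-space move of the TCP to a pose.
- env.move_straight(position, vel=150, attitude=None, force_limit=None): straight line of the TCP; attitude=None keeps the orientation; vel is the mean speed in mm/s. With force_limit (N) it stops when the force on the tool has changed by that much, and returns True; else False.
- env.move_joints(angles): joint-space move.
- env.open() and env.clamp(force=None): open the fingers fully, or close them until they stop; force is the grip in N (None keeps the last).
- env.sleep(seconds).
- env.solve_ik(position, orientation): joint angles nearest the present ones, or None.
- env.read_camera(name): name is "scene" or "top"; returns a dict with "color" (384x512x3 uint8, red, green, blue), "fx", "fy", "cx", "cy" (pixels), "extrinsics" (4x4, takes a point from camera to world coordinates). Camera axes: x right, y up, looking along -z (the intrinsics and any distortion apply to the point x, -y, -z); pixel columns grow to the right and rows downward; lengths in mm; the calibration is good to about 2 mm. A picture is of the moment at which its call begins. There is no depth.
A pose or a line that the arm cannot do raises env.MotionError and nothing moves.
- env.close_job(): hands the job in; it is judged then, once.
Trained networks look in the newest picture that a camera, given by its name, has taken for a name from the list of things; names that differ only in an ending like _2 or _b are one class to them, and where a whole thing is asked for, a point or a joint stands for the part that bears it (a point fixed in the world has none). Each returns a list of dicts, best first, with "p" (0 to 1); they miss things now and then, are a little off and sometimes report something else, mostly with a low value. They report only what shows in the picture. A call takes as long as a camera call. They do not tell look-alikes from the thing itself.
- env.find_in(camera, query): "bbox" ([left, top, right, bottom] in pixels, round what is visible of it).
Readings, each from a call of its own:
- env.get_clock(): time.
- env.get_qpos(): joint angles.
- env.get_qvel(): joint speeds.
- env.get_tau(): joint torques, N m.
- env.get_position(): TCP position.
- env.get_eef_rot(): TCP orientation.
- env.get_contact_force(): force on the tool from outside, world axes, zero at the start.
- env.get_wrist_torque(): the same for the moment, N m.
- env.get_opening(): opening from 0.0 (shut) to 1.0 (fully open).
- env.get_finger_force(): force on a finger pad.
Only numpy, scipy, OpenCV 4.12 (cv2) and the standard library are available. Lean on these libraries where they do the work, as an engineer would, in place of code of your own. Each camera call takes 0.05 s, during which the arm holds its last target. There are 200 camera calls.

## Working session

There is one attempt and no reset: what is moved stays moved. The work goes in short steps, each a Python script; the robot and the scene stay as the last script left them, time stands still between calls to the robot, and variables do not carry over. Pictures are saved under pics/ and viewed, at most 10 in all, crops included, and the job is handed in when it is done.

```bash
mkdir -p pics; ls
python3 - <<'E'
from rig import env
import cv2,numpy as np
for c in ("scene","top"):
    r=env.read_camera(c); cv2.imwrite(f"pics/{c}0.png",cv2.resize(r["color"][:,:,::-1],(800,600),interpolation=cv2.INTER_CUBIC))
    print(c,{k:(np.round(v,3).tolist() if k=="extrinsics" else v) for k,v in r.items() if k!="color"})
    for q in ("wide_clip_grip","small_clip_grip","bin_rim","card_edge","salt_jar_center"):
        print(q,[(np.round(d["bbox"]).tolist(),round(d["p"],2)) for d in env.find_in(c,q)[:4]])
print(env.get_clock(),env.get_eef_rot(),env.hold_point_z)
E
```

```text
pics
scene {'fx': 395.87153748452477, 'fy': 395.87153748452477, 'cx': 250.95127036197695, 'cy': 188.62945241009788, 'extrinsics': [[-0.246, -0.663, 0.707, 1053.021], [0.969, -0.151, 0.196, 123.774], [-0.023, 0.733, 0.68, 661.375], [0.0, 0.0, 0.0, 1.0]]}
wide_clip_grip [([384.0, 202.0, 427.0, 246.0], 0.82)]
small_clip_grip [([339.0, 204.0, 357.0, 224.0], 0.92)]
bin_rim [([282.0, 206.0, 440.0, 351.0], 0.96)]
card_edge [([170.0, 114.0, 213.0, 195.0], 0.8), ([123.0, 175.0, 200.0, 245.0], 0.71)]
salt_jar_center [([264.0, 190.0, 281.0, 230.0], 0.74)]
top {'fx': 370.475052966443, 'fy': 370.475052966443, 'cx': 257.1865842871309, 'cy': 190.19631724588993, 'extrinsics': [[-0.023, 0.995, -0.101, 385.343], [-1.0, -0.022, 0.016, -14.059], [0.014, 0.101, 0.995, 940.589], [0.0, 0.0, 0.0, 1.0]]}
wide_clip_grip [([111.0, 147.0, 140.0, 170.0], 0.93)]
small_clip_grip [([163.0, 164.0, 182.0, 181.0], 0.49)]
bin_rim [([102.0, 95.0, 221.0, 184.0], 0.71)]
card_edge [([308.0, 210.0, 368.0, 270.0], 0.74), ([298.0, 145.0, 365.0, 193.0], 0.63)]
salt_jar_center [([234.0, 189.0, 253.0, 208.0], 0.8)]
0.6 [-3.10023070e+00 -5.07966753e-01  9.33182132e-05] 18.8
```

View pics/scene0.png

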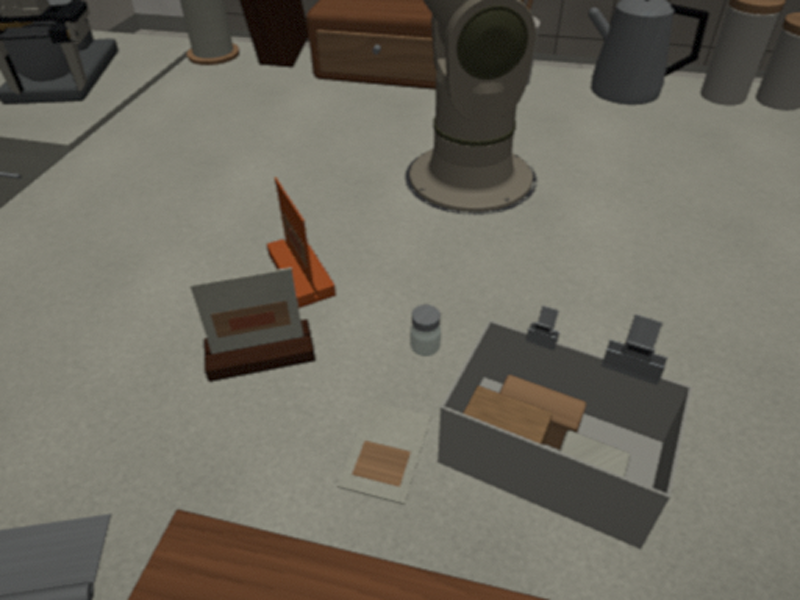

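View pics/top0.png

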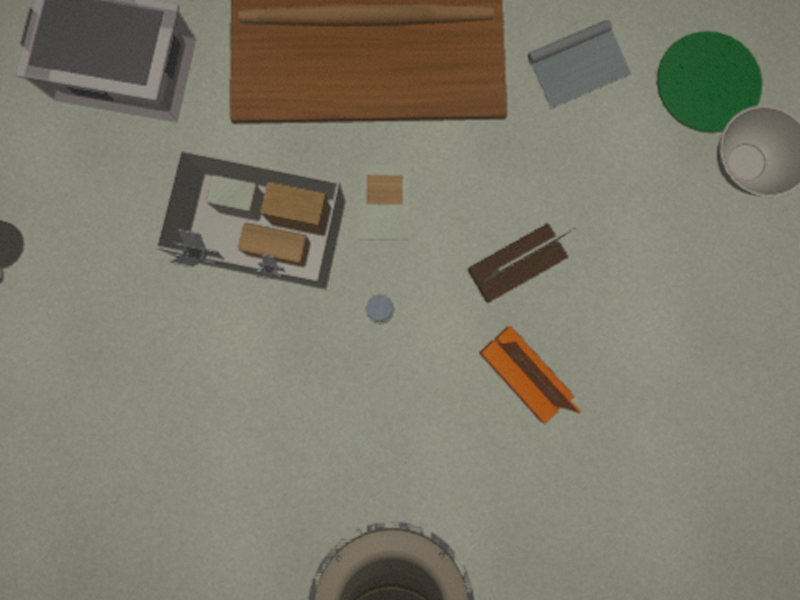

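The scene view shows the wide clip at about (640,340), the small one at (543,325), the dark stand's card top edge from (193,286) to (292,269), and the orange look-alike at (300,240). The top view shows the clips at (190,248) and (268,265), and the card edge from about (487,279) to (575,231). I'll enlarge both for sub-pixel points.

```bash
cat > h.py <<'E'
from rig import env
import cv2,numpy as np
from scipy.optimize import least_squares
def cam(c):
    r=env.read_camera(c); return r
def ray(r,px):
    d=np.array([(px[0]-r["cx"])/r["fx"],-(px[1]-r["cy"])/r["fy"],-1.]); E=r["extrinsics"]
    d=E[:3,:3]@d; return E[:3,3],d/np.linalg.norm(d)
def atz(r,px,z):
    o,d=ray(r,px); return o+d*(z-o[2])/d[2]
def tri(*rp):
    A=np.zeros((3,3));b=np.zeros(3)
    rs=[ray(r,p) for r,p in rp]
    for o,d in rs:
        P=np.eye(3)-np.outer(d,d);A+=P;b+=P@o
    x=np.linalg.solve(A,b); return x,[round(float(np.linalg.norm((np.eye(3)-np.outer(d,d))@(x-o))),1) for o,d in rs]
def crop(r,x0,y0,w=80,h=60,W=400,H=300):
    im=cv2.resize(r["color"][y0:y0+h,x0:x0+w,::-1],(W,H),interpolation=cv2.INTER_CUBIC)
    im=cv2.convertScaleAbs(im,alpha=1.6)
    for k in range(0,w,10): cv2.putText(im,str(x0+k),(k*W//w,8),0,.3,(0,255,255));cv2.line(im,(k*W//w,9),(k*W//w,14),(0,255,255))
    for k in range(10,h,10): cv2.putText(im,str(y0+k),(0,k*H//h+3),0,.3,(0,255,255))
    return im
E
python3 - <<'E'
from h import *
s=cam("scene");t=cam("top")
a=np.hstack([crop(s,365,190),crop(s,120,160)]);b=np.hstack([crop(t,95,135),crop(t,295,130)])
cv2.imwrite("pics/crops1.png",np.vstack([a,b]))
S=1.5625
p=lambda x,y:(x/S-.0,y/S)
print("rimR",tri((s,p(491,325)),(t,p(326,288))),atz(t,p(326,288),110),atz(s,p(491,325),110))
print("rimL",tri((s,p(687,387)),(t,p(158,248))),atz(t,p(158,248),110),atz(s,p(687,387),110))
print("cardA",atz(s,p(193,286),150),atz(t,p(487,279),150));print("cardB",atz(s,p(292,269),150),atz(t,p(575,231),150))
E
```

```text
rimR (array([486.66092174,  90.48859972,  88.70582773]), [6.8, 6.8]) [485.00457262  81.22502131 110.        ] [506.1523797  98.1915399 110.       ]
rimL (array([549.38488245, 324.60486858, 105.58885412]), [0.3, 0.3]) [548.52704673 323.08872101 110.        ] [553.47618895 322.74289799 110.        ]
cardA [ 561.10817012 -269.92162761  150.        ] [ 487.87560022 -145.2572526   150.        ]
cardB [ 502.96199382 -160.3932823   150.        ] [ 552.70096605 -270.8512408   150.        ]
```

View pics/crops1.png

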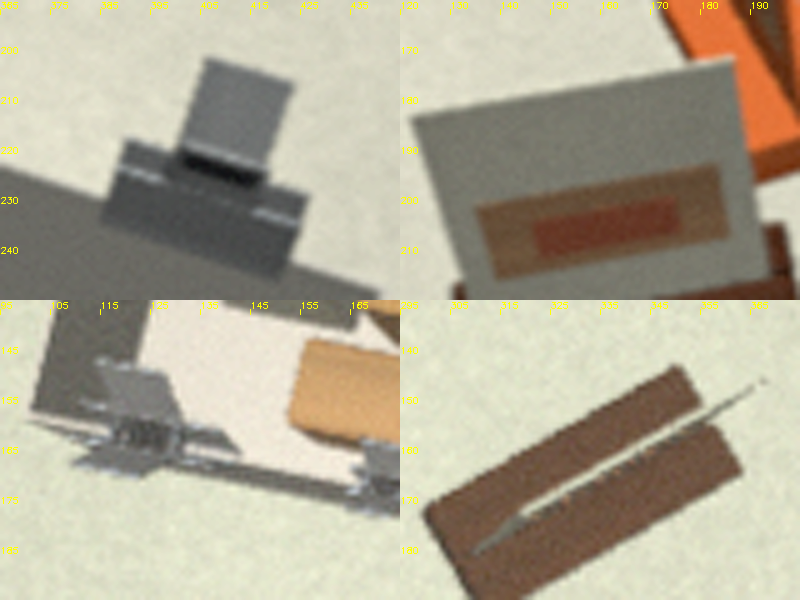

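The crops give the card's top corners in scene at (122.6,183.4) and (187,171.4). In the top view the card's far end is at (368.6,145.8), and the wide clip's tab tops are centred near (121,148.6) and (117.5,169), with its hinge near (123,162).

Run:
```python
from h import *
s=cam("scene");t=cam("top")
T=lambda x,y:(95+x/5,135+(y-300)/5); C=lambda x,y:(295+(x-400)/5,130+(y-300)/5); S=lambda x,y:(365+x/5,190+y/5)
pr=lambda n,v:print(n,np.round(v,1))
pr("tab+ top(t)",atz(t,T(130,368),170));pr("tab+ top(s)",atz(s,S(250,70),170));pr("tab- (t)",atz(t,T(112,470),170))
pr("tab+ L",atz(s,S(205,57),170));pr("tab+ R",atz(s,S(295,82),170))
pr("hinge t",atz(t,T(140,437),132));
for a in [(30,425),(400,513)]: pr("rim t",atz(t,T(*a),110))
for a in [(0,168),(378,292)]: pr("rim s",atz(s,S(*a),110))
pr("jaw body s",[atz(s,S(*a),128) for a in [(125,140),(310,195)]])
a,b=atz(s,(122.6,183.4),150),atz(s,(187,171.4),150);pr("card s",[a,b,(a+b)/2]);print(np.linalg.norm(a-b),np.arctan2(*(b-a)[[1,0]]))
f,g=atz(t,C(768,379),150),atz(t,C(525,520),150);pr("card t",[f,g]);u=(g-f)/np.linalg.norm(g-f);pr("mid t",f+u*63.5);print(np.arctan2(u[1],u[0]))
p,q=atz(t,C(423,512),26),atz(t,C(678,365),26);print("block",p,q,np.linalg.norm(p-q),np.arctan2(*(p-q)[[1,0]]))
```

```text
tab+ top(t) [557.5 257.6 170. ]
tab+ top(s) [517.2 268.7 170. ]
tab- (t) [514.2 264.5 170. ]
tab+ L [514.  253.9 170. ]
tab+ R [519.8 283.3 170. ]
hinge t [535.  266.2 132. ]
rim t [545.6 323.3 110. ]
rim t [501.9 156.8 110. ]
rim s [525.4 194.8 110. ]
rim s [554.8 324.1 110. ]
jaw body s [[518.6 235.8 128. ]
 [531.1 298.5 128. ]]
card s [[ 562.5 -271.2  150. ]
 [ 500.7 -161.   150. ]
 [ 531.6 -216.1  150. ]]
126.31686125355269 2.0817762608593386
card t [[ 557.2 -272.4  150. ]
 [ 497.4 -163.6  150. ]]
mid t [ 526.6 -216.8  150. ]
2.073368982777225
block [ 520.11565349 -136.19594203   26.        ] [ 592.25671842 -267.70444684   26.        ] 149.99606690088237 2.072537738857715
```

Measurements agree: the clip's grip is near (536,264,158) with its across-axis at yaw about -0.24. The middle of the card edge is near (529,-216.5,150) with its across-axis at yaw about 0.504. Next I approach and grasp.

```bash
cat >> h.py <<'E'
from scipy.spatial.transform import Rotation as Ro
def att(yaw):
    c,s=np.cos(yaw),np.sin(yaw)
    return Ro.from_matrix(np.array([[-s,c,0],[c,s,0],[0,0,-1]]).T).as_rotvec()
E
python3 - <<'E'
from h import *
p=env.get_position(); env.move_straight([p[0],p[1],320])
env.movep([536,264,300],att(-.24))
print(env.get_clock(),env.get_qpos())
print(env.move_straight([536,264,141],vel=100,force_limit=8),env.get_position(),env.get_clock())
s=cam("scene"); cv2.imwrite("pics/pre.png",np.hstack([crop(s,330,140,120,130,400,433),crop(cam("top"),70,110,100,108,400,433)]))
E
```

```text
5.1083 [ 0.17930927  0.58805307 -1.14715712  1.7630359   0.57930113  1.17826831
 -1.38138607]
False [536.24147463 264.15159596 141.54050501] 6.85
```

View pics/pre.png

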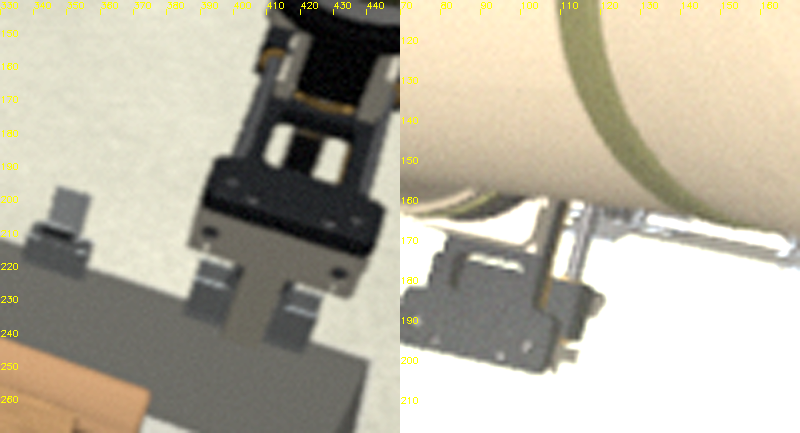

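The scene picture shows the near finger at about (405,228), centred on the wide clip, whose body spans x 386–427. The small clip stays clear at (348,213). Clamp and lift.

Run:
```python
from h import *
env.clamp(20); env.sleep(.4)
print(env.get_opening()*93,env.get_finger_force(),env.get_contact_force(),env.get_clock())
p=env.get_position()
print(env.move_straight([p[0],p[1],200],vel=60),env.get_opening()*93,env.get_finger_force(),env.get_contact_force())
env.sleep(.2)
s=cam("scene"); cv2.imwrite("pics/lift.png",crop(s,330,110,120,150,480,600));print(env.get_clock())
```

```text
14.413319323346462 19.9933522939682 [-0.17932445  0.12281916 -0.20615856] 8.5417
False 14.525686124783356 19.99332457780838 [ 0.0558994   0.3614004  -0.84585863]
9.925
```

View pics/lift.png

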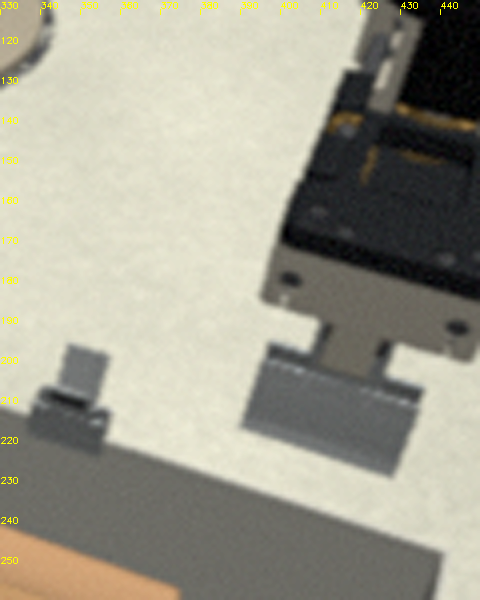

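The wide clip is off the rim, held wide open, with its lip's lower edge running from about (390,216) to (428,229). The small clip and bin look unmoved. Next I carry it over the card and look.

Run:
```python
from h import *
s=cam("scene"); p=env.get_position(); n=np.array([np.cos(-.24),np.sin(-.24),0])
o,d=ray(s,(409,222.6))
for off in (14,17): print("lip z rel TCP",o+d*((n@(p)+off-n@o)/(n@d))-p)
env.move_straight([p[0],p[1],290],vel=150)
try: env.move_straight([529,-216.5,290],vel=200,attitude=att(.504)); print("straight")
except env.MotionError as e: print(e); env.movep([529,-216.5,290],att(.504))
print(env.get_position(),env.get_qpos(),env.get_clock())
env.move_straight([529,-216.5,222],vel=100); env.sleep(.3)
print(env.get_opening()*93,env.get_finger_force(),env.get_clock())
s=cam("scene");t=cam("top"); cv2.imwrite("pics/over.png",np.hstack([crop(s,115,110,90,120,400,533),crop(t,280,120,100,133,400,533)]))
```

```text
lip z rel TCP [ 13.71542254  -2.85099603 -44.55294218]
lip z rel TCP [ 16.61059696  -3.64108889 -41.64214355]
straight
[ 529.04432046 -215.84620952  290.15150444] [ 1.09173132  0.61876337 -1.26543235  1.8288258   0.64003234  1.18469284
  0.12172176] 13.275
14.474372165522416 19.99339520931244 14.4083
```

View pics/over.png

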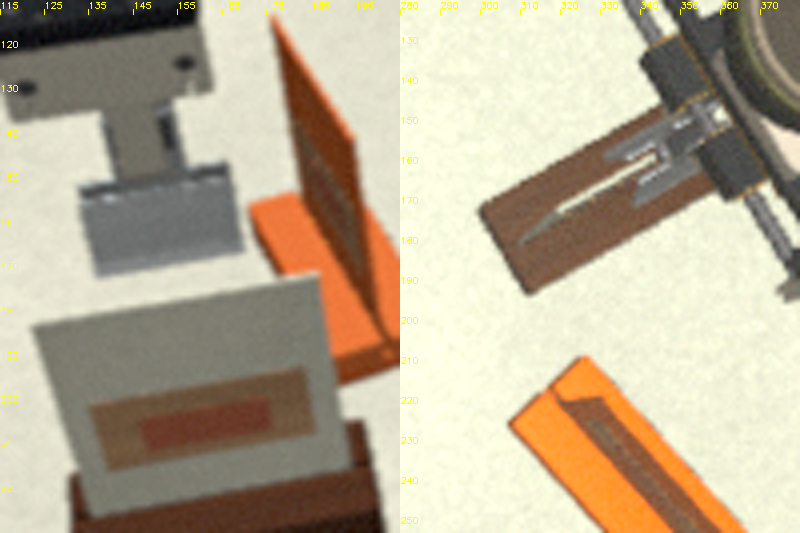

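The card's top edge in scene is unchanged ((122.6,183.4) to (187,171.4)). The near lip's lower edge runs from (136.8,172.4) to (169.9,166.3), parallel to it. In the top view the card line passes between the jaw ends at about (331,160) and (339,171). I'll compute the offset in the scene camera's frame.

Run:
```python
from h import *
s=cam("scene");t=cam("top");p=env.get_position();print(p)
n=np.array([np.cos(.504),np.sin(.504)]);y=np.array([-n[1],n[0]])
for nm,m in (("card s",[531.6,-216.1]),("card t",[526.6,-216.8])): print(nm,"rel TCP: x,y",(np.array(m)-p[:2])@n,(np.array(m)-p[:2])@y)
L=[atz(s,q,p[2]-44.5)[:2]-p[:2] for q in [(136.8,172.4),(169.9,166.3)]]
print("lip ends s",[(l@n,l@y) for l in L])
T=lambda x,y:(280+(x-400)/4,120+y/4.008)
for z in (p[2]-44.5,p[2]-20):
  print(z,[((q:=atz(t,T(*a),z)[:2]-p[:2])@n,q@y) for a in [(603,160),(635,205)]])
print("card line t",[((q:=atz(t,T(*a),150)[:2]-p[:2])@n) for a in [(560,215),(650,165)]])
```

```text
[ 529.01442511 -216.55367898  222.10123718]
card s rel TCP: x,y 2.483175048403764 -0.8513893560822456
card t rel TCP: x,y -2.233166589453882 0.9503102734371381
lip ends s [(np.float64(11.717166081913682), np.float64(-31.216134394410027)), (np.float64(11.118565748923018), np.float64(31.606805646429436))]
177.60123717734945 [(np.float64(11.11778908535136), np.float64(33.11371135411868)), (np.float64(-17.564711858225465), np.float64(30.988282776261016))]
202.10123717734945 [(np.float64(9.861178474444948), np.float64(39.97207597843244)), (np.float64(-17.900309551266265), np.float64(37.91489623215529))]
card line t [np.float64(-1.4541289324969533), np.float64(-2.6205843411292085)]
```

Both cameras say the card sits 1–5 mm to the +x side of the clip's centre, so I shift 2.5 mm across and descend gently.

Run:
```python
from h import *
n=np.array([np.cos(.504),np.sin(.504)]); c=np.array([529,-216.5])+2.5*n
env.move_straight([*c,222],vel=30)
print(env.move_straight([*c,182],vel=25,force_limit=2.5),env.get_position(),env.get_contact_force())
env.sleep(.4);print(env.get_opening()*93,env.get_finger_force(),env.get_clock())
s=cam("scene");t=cam("top"); cv2.imwrite("pics/down.png",np.hstack([crop(s,115,110,90,120,400,533),crop(t,290,120,80,107,400,533)]))
```

```text
False [ 531.24683458 -215.29536521  182.12839042] [ 0.9093394   0.6293248  -0.56759577]
14.583870022849707 19.993376433849335 17.0083
```

View pics/down.png

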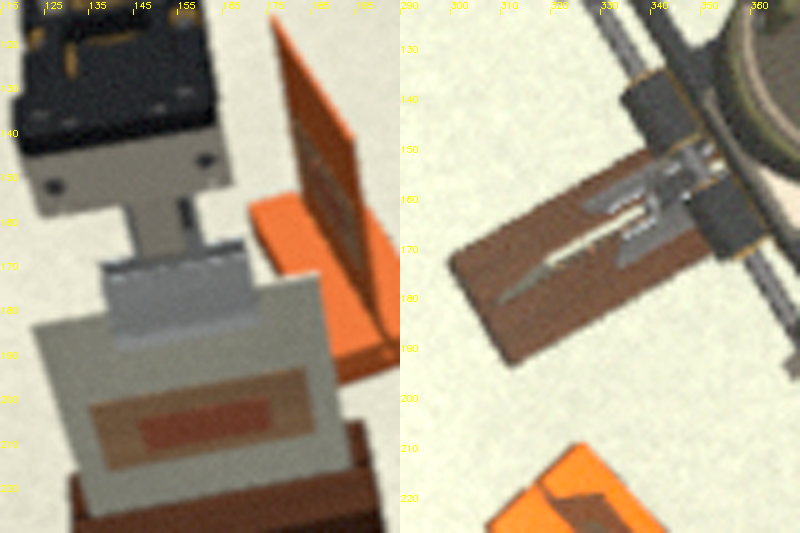

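The near lip's lower edge runs from (141.6,188.7) to (173,181.5), which I make about 12 mm below the card's top edge. In the top view the jaw ends at (326.6,161.5) and (333.6,173) lie evenly either side of the card line. The force is negligible and the card hasn't moved, so I'm handing it in.

```bash
python3 -c "
from h import *
print(env.close_job(),env.get_clock())"
```

```text
the job is handed in; nothing more can be done
the job is handed in; nothing more can be done
```

I handed the job in with the wide clip held fully open over the middle of the card's top edge. By my camera measurements its lips were about 12 mm below the edge and clear of both sides; no pass/fail verdict came back.

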